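# Slide a lidded tub onto the narrow weighing pan

## Task

Check-weigh the lidded tub that stands on the feed deck: first swing the stop arm fully open, then push the tub along the deck and across the gap, without lifting it, until it stands level, square and centred to within about a centimetre on the narrow weighing pan and clear of the deck. Let go, leave it standing still, then press the weigh key fully down and let it come up again. Leave the things lying about alone.

Things in the scene. Friction and masses are not known exactly. Their poses are not given: they have to be found in the camera images.
- weigh_station: Fixed weighing station on a grey base plate 190 x 540 mm. Origin on the table under the middle of the 40 mm gap between deck and pan. Its -y axis is the push direction, from deck to pan; everything runs along its y axis. It stands at a different place and yaw each time.
- feed_deck: Fixed flat steel deck, 210 mm (x) by 220 mm (y), no rails. Origin at the centre of its top surface, 70 mm above the table, 130 mm on the +y side of the station's origin; its pan-side edge is 110 mm from this origin. Axes as the station's.
- weigh_pan: Fixed narrow steel weighing pan, 180 mm (x) by only 80 mm along the push direction (y). Origin at the centre of its top surface, 68.5 mm above the table (1.5 mm lower than the deck), 60 mm on the -y side of the station's origin. A 40 mm wide open gap lies between deck edge and pan edge; nothing but the low base lies beyond the pan for 90 mm. Axes as the station's.
- lidded_tub: Clear lidded tub of microgreens, loose, about 0.1 kg. Origin at the centre of its underside. Base 127 mm (own x) by 164 mm (own y); rim 160 mm (x) by 197 mm (y) at 39 to 51 mm above the origin, lid ridge visible to 61 mm. The rim is what a pusher meets. It starts on the deck with its x axis roughly along the station's y axis, so its long side faces the pan.
- stop_arm (a joint): Swing of the horizontal stop arm about its upright post, rad. 0: across the lane in the gap, pointing to the station's -x; grows as the arm swings anticlockwise seen from above, over the pan side; 1.7: at its open stop, alongside the lane. Friction holds it where it is left (about 0.5 N at the pin). It starts between 0 and 0.25.
- stop_arm_hinge (a point): Point on the stop arm's vertical swing axis at the arm's underside, 76 mm above the table; at (125, 0) mm in the station's x, y. The arm is 10 mm thick, its top 98 mm above the table.
- stop_arm_pin (a point): Top centre of the upright steel pin, 12 mm diameter, at the free end of the stop arm, 150 mm from the swing axis. Pin top is 150 mm above the table; the pin is bare over its top 50 mm.
- weigh_key (a joint): Travel of the weigh key, m: 0 up, 0.006 fully down. Sprung, about 5 N at full travel; comes up by itself.
- weigh_key_top (a point): Centre of the top of the round weigh key, 28 mm diameter, which is pressed straight down; it stands on a grey pod 100 x 50 mm, 90 mm high, beyond the pan.
- label_roll: White roll of labels, 58 mm diameter, 40 mm high, behind the deck on its +x side; bystander. Origin at the centre of its underside.
- marker: Marker pen, 135 mm long, 16 mm thick, lying behind the pan on the station's +x side; bystander. Origin at the centre of its underside.
- packing_tape: Roll of brown packing tape, 96 mm diameter, 48 mm high, beyond the deck's free (+y) end; bystander. Origin at the centre of its underside.
Things that resemble listed ones, but are neither listed nor needed, are in the scene too. What is shaped like the lidded_tub but purple or turquoise is not meant.

How it is judged:
By the outcome, as a careful person would: the job done as asked, in the order asked, and still so for the second after the job is handed in, with the robot touching nothing.
It also fails if it takes over 72 s, if anything falls off the work surface, if the arm or the gripper's body presses on something with over 40 N, if the wrist force passes 120 N, or if a joint passes its speed limit or range.

## Robot

A 7-joint arm with a two-finger parallel gripper is mounted at the origin on the work surface; the furniture and walls round the work are solid. World frame = base frame: x ahead of the robot, y to its left, z up, the work surface at z = 0. Lengths are in m, angles in rad, forces in N, time in s.
With the tool pointing down it reaches from about 0.425 to 0.8 m from the base axis. Payload 8.3 kg.
Tool frame: the origin (TCP) lies on the centre line of the jaws, within the pads' length; the fingertips stand 17 mm ahead of it and the grasp point (between the pads) lies 2 mm behind it; z points along the fingers, y is the line along which they close (so a half turn about z gives the same grasp; the last joint's range is limited). The gripper opens to 85 mm and grips with 20 to 120 N. Pads are 22 mm wide; open, the fingers measure 114 mm over their backs; the gripper's body (76 mm by 85 mm) begins 54 mm behind the grasp point. The pads swing forward as they close: fully open they stand 13 mm farther back than shut.
Start: joints at [1.129, 0.383, 0.016, 1.37, -0.006, 1.388, -0.046], TCP at [0.231, -0.581, 0.248] pointing down, gripper open.
Joint ranges: [-2.95, 2.95], [-0.25, 2.06], [-1.52, 1.56], [0.18, 2.33], [-1.44, 4.58], [0.02, 2.06], [-3.01, 3.01]. Speed limits (rad/s): [2.39, 2.39, 3.01, 3.01, 3.14, 3.14, 3.14].

## Interface

Orientations are given as a rotation vector (axis times angle).
In Python, from plant import get_obs, optics, order gives the robot as it stands.
- The arm moves only by the tool arm_command, never from a script. Its argument "steps" is a list of rows, each an object of numbers: "x", "y", "z": the shift along the world's x, y, z in mm; "spin": the turn about the world's z in rad. In form: [{"x": .., "y": .., "z": .., "spin": ..}, ...]. A call has 1 to 10 rows; each row is the pose to reach, as a shift and turn from the pose commanded when the call began; what a row does not reach only later rows make up. A row lasts 1/10 s, in which the tool goes at most 50 mm and 8.59 degrees, less where a joint would pass 70% of its speed; a pose out of reach is approached as far as the arm can. A call with a gripper value outside its range is refused whole. "gripper" is the gripper command: -1 is fully open, 1 is shut, values between are in proportion, set as the call begins (left out, the last holds). The fingers move at their own pace and stop on an object; "squeeze" is the grip in N (left out, the last holds). Time passes only in rows, so rows that repeat a pose let the fingers close. It gives the time, the measured TCP pose, the force, the opening and the grip force at its end, in the units of the state.
- get_obs(): the state, without advancing time (a new reading comes with each control period).
- optics.grab_frame(name): name is "side" or "top"; returns (picture, depth): 420x560x3 uint8, blue, green, red; 420x560 float32, m along the optical axis (not along the pixel's ray), 0 where there is no reading.
- optics.get_calibration(name): a dict with "fx", "fy", "cx", "cy" (pixels), "xyz" and "rotation" of the camera in the world. Camera axes: x right, y down, z forward; pixel columns grow to the right and rows downward; lengths in m; the calibration is good to about 2 mm. A picture is of the moment at which its call begins. get_calibration takes no time and is no camera call.
- order.hand_in(): hands the job in; it is judged then, once.
The state is a dict: "clock": time; "joint_positions": joint angles; "joint_vel": joint speeds; "joint_torque": joint torques, N m; "tool_pos": TCP position; "tcp_rot": TCP orientation; "force": force on the tool from outside, world axes, zero at the start; "moment": the same for the moment, N m; "grip_width": finger opening in m; "finger_force": force on a finger pad.
Only numpy, scipy, OpenCV 4.12 (cv2) and the standard library are available. Lean on these libraries where they do the work, as an engineer would, in place of code of your own. Each camera call takes 0.05 s, during which the arm holds its last target. There are 200 camera calls.

## Working session

There is one attempt and no reset: what is moved stays moved. The work goes in short steps, Python scripts to look and compute and a tool call to move; the robot and the scene stay as the last step left them, time stands still between calls to the robot, and variables do not carry over. Pictures are saved under pics/ and viewed, at most 10 in all, crops included, and the job is handed in when it is done.

Besides the shell and the picture viewer there is one more tool, called after "Request:" as a command line: name --argument value ..., lists and objects as JSON in quotes. arm_command: Moves the arm, as the interface text tells. Its arguments: {"type":"object","properties":{"steps":{"type":"array"},"gripper":{"type":"number"},"squeeze":{"type":"number"}},"required":["steps"]}

```bash
mkdir -p pics
cat > h.py <<'E'
import numpy as np,cv2
from plant import get_obs,optics,order
from scipy.spatial.transform import Rotation as R
def grab(n,tag):
    p,d=optics.grab_frame(n); cv2.imwrite(f'pics/{tag}.png',p); np.save(f'pics/{tag}.npy',d); return p,d
def cal(n):
    c=optics.get_calibration(n); r=np.array(c['rotation'],float)
    if r.shape!=(3,3): r=R.from_rotvec(r).as_matrix()
    return c,r
def pt(n,u,v,d=None,z=None):
    c,r=cal(n); ray=r@np.array([(u-c['cx'])/c['fx'],(v-c['cy'])/c['fy'],1.])
    o=np.array(c['xyz'])
    if z is not None: d=(z-o[2])/ray[2]
    return o+ray*d
def cloud(n,d):
    c,r=cal(n); v,u=np.mgrid[:d.shape[0],:d.shape[1]]
    P=np.stack([(u-c['cx'])/c['fx']*d,(v-c['cy'])/c['fy']*d,d],-1)
    return P@r.T+np.array(c['xyz'])
E
python3 - <<'E'
from h import *
print(get_obs()); 
for n in('top','side'):
    grab(n,n+'0'); print(optics.get_calibration(n))
E
```

```text
{'clock': 0.0, 'joint_positions': array([ 1.12912981,  0.38425876,  0.01637505,  1.37112946, -0.00632212,
        1.38818844, -0.04650781]), 'joint_vel': array([ 0.00045251, -0.00012227,  0.00164275,  0.00083562, -0.00196052,
        0.00109664,  0.00046565]), 'joint_torque': array([ 1.01031706e-03, -6.27591848e+01,  8.44902322e-01, -3.71827161e+01,
        1.66080042e-02,  1.41928758e-02, -7.76841290e-06]), 'tool_pos': array([ 0.23098161, -0.58026154,  0.24727717]), 'tcp_rot': array([-3.08354322e+00, -5.91136273e-01,  5.92894603e-04]), 'force': array([-0.27804503,  0.60803713,  1.05782791]), 'moment': array([-0.00051123, -0.00326138,  0.0205157 ]), 'finger_force': 0.0, 'grip_width': 0.0852905342566466}
{'fx': 493.00236228813515, 'fy': 493.00236228813515, 'cx': 274.995886797837, 'cy': 206.52963476222337, 'xyz': array([0.2806176 , 0.07617226, 1.23875425]), 'rotation': array([-2.12233956,  2.13414288, -0.15752786])}
{'fx': 527.4639648022697, 'fy': 527.4639648022697, 'cx': 283.8954819803216, 'cy': 216.01518752666482, 'xyz': array([0.30097856, 1.17041568, 0.72192976]), 'rotation': array([-0.14483918,  2.63537632, -1.56800006])}
```

View pics/top0.png

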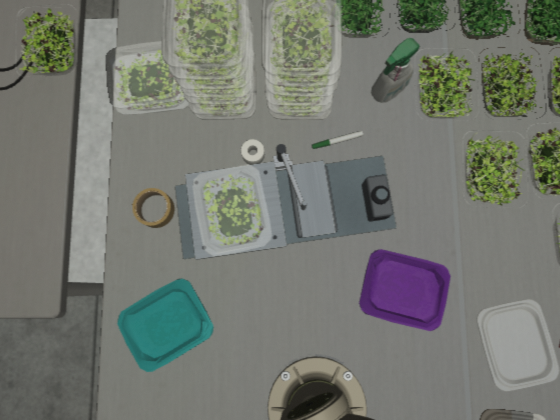

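View pics/side0.png

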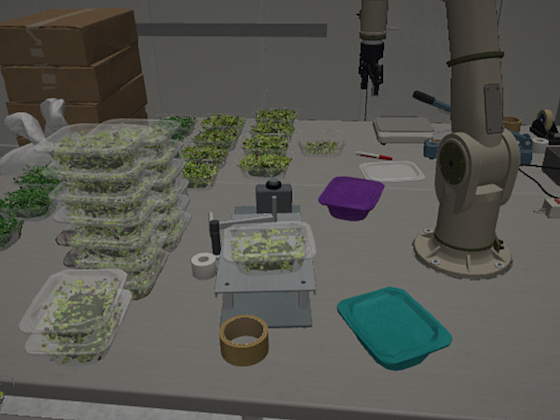

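The top picture shows the station at about (180–395, 155–258). The deck with the clear tub is on the left, the stop arm runs from its post (282,150) to the pin (303,205), and the key is at (380,195). I'll enlarge this area to read it more closely.

Run:
```python
from h import *
p=cv2.imread('pics/top0.png')[140:265,170:400]
cv2.imwrite('pics/c0.png',cv2.resize(p,None,fx=3.4,fy=3.4,interpolation=cv2.INTER_CUBIC))
d=np.load('pics/top0.npy');P=cloud('top',d)
# pod / pan / deck / base by heights
reg=np.zeros(d.shape,bool);reg[150:262,175:400]=1
for nm,lo,hi in(('base',.004,.03),('pan_deck',.062,.075),('pod',.082,.092),('rim+',.1,.14),('key',.093,.11)):
    m=reg&(P[...,2]>lo)&(P[...,2]<hi); v,u=np.nonzero(m); q=P[m]
    if len(q): print(nm,len(q),u.min(),u.max(),v.min(),v.max(),q.mean(0).round(4),cv2.minAreaRect((q[:,:2]*1000).astype(np.float32)))
print(pt('top',315,400,z=0), [P[v,u].round(3) for u,v in((303,205),(315,215),(380,195),(345,200),(255,240),(282,150))])
```

```text
base 5421 175 399 150 261 [0.4959 0.0049 0.0097] ((490.00775146484375, 68.11836242675781), (576.8137817382812, 286.5919189453125), 89.49319458007812)
pan_deck 4470 185 397 153 261 [0.4798 0.079  0.0687] ((476.6653747558594, 60.325836181640625), (512.1638793945312, 258.7658996582031), 88.79290771484375)
pod 561 276 392 150 217 [ 0.4966 -0.137   0.0884] ((512.2652587890625, -39.849578857421875), (301.9762878417969, 129.5108642578125), 75.23555755615234)
rim+ 6014 192 389 150 255 [0.4606 0.1805 0.1243] ((504.72259521484375, 66.771240234375), (207.07492065429688, 447.59722900390625), 19.093017578125)
key 489 276 390 150 215 [ 0.5201 -0.0405  0.0996] ((510.0328063964844, -35.15095520019531), (295.8167419433594, 125.19589233398438), 74.2931900024414)
[0.01680755 0.00257274 0.        ] [array([0.465, 0.031, 0.146]), array([ 0.454, -0.001,  0.067]), array([ 0.493, -0.15 ,  0.109]), array([ 0.5  , -0.081,  0.01 ]), array([0.388, 0.14 , 0.13 ]), array([0.606, 0.077, 0.099])]
```

View pics/c0.png

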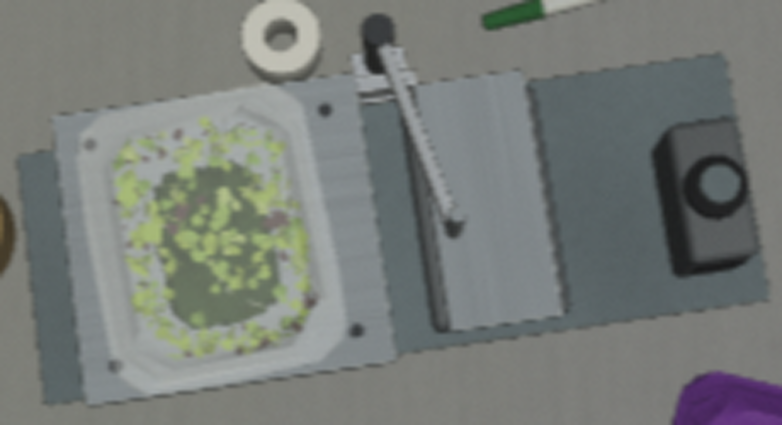

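```bash
cat >> h.py <<'E'
def cp(u,v,z,n='top',s=3.4,o=(170,140)): return pt(n,(u+.5)/s-.5+o[0],(v+.5)/s-.5+o[1],z=z)
E
python3 - <<'E'
from h import *
from scipy.optimize import least_squares
D=[((53,117),(105,240),.07),((90,404),(-105,240),.07),((397,358),(-105,20),.07),((522,72),(90,-100),.0685),((565,312),(-90,-100),.0685),((448,331),(-90,-20),.0685)]
W=np.array([cp(*p,z)[:2]for p,_,z in D])*1000;M=np.array([m for _,m,_ in D],float)
f=lambda q:((M@R.from_euler('z',q[2]).as_matrix()[:2,:2].T+q[:2])-W).ravel()
s=least_squares(f,[480,50,.1]);q=s.x;print(q,s.fun.reshape(-1,2).round(1))
A=R.from_euler('z',q[2]).as_matrix()[:2,:2]
inv=lambda w:(np.array(w)[:2]*1000-q[:2])@A
np.save('st.npy',q)
print('hinge pred',A@[125,0]+q[:2])
pin=cp(453,225,.15);st=inv(pin);print('pin',pin,st, 'ang',np.arctan2(-(st[1]),-(st[0]-125)),np.hypot(st[0]-125,st[1]))
for z in(.1,.105,.11): k=cp(720,185,z);print('key',z,k,inv(k))
d=np.load('pics/top0.npy');P=cloud('top',d)
print('keydepth',P[190:200,377:386,2].round(3))
# tub: rim points
m=np.zeros(d.shape,bool);m[160:258,185:280]=1
m&=(P[...,2]>.105)&(P[...,2]<.14); Q=P[m]; print(np.percentile(Q[:,2],[5,25,50,75,95]))
m=m.astype(np.uint8);m=cv2.morphologyEx(m,cv2.MORPH_OPEN,np.ones((3,3)));q2=np.array([inv(x) for x in P[m>0]])
print('tub station',q2.min(0),q2.max(0),cv2.minAreaRect(q2.astype(np.float32)))
z=.12
L=[(80,130),(115,370),(298,100),(343,340),(190,385),(200,95)]
for c in L: print(c,inv(cp(*c,z)))
E
```

```text
[4.86984376e+02 6.24079213e+01 1.40573603e-01] [[ 1.3  1.2]
 [-1.5  2.9]
 [-1.6 -0.9]
 [ 3.3 -1. ]
 [-1.6  0.3]
 [ 0.1 -2.5]]
hinge pred [610.75135011  79.92180663]
pin [0.46221496 0.03136741 0.15      ] [-28.87420492 -27.26385598] ang 0.17536277580472348 156.27088271349618
key 0.1 [ 0.49721496 -0.15488906  0.1       ] [ -20.31604492 -216.58693514]
key 0.105 [ 0.49626394 -0.15387452  0.105     ] [ -21.11554383 -215.44915774]
key 0.11 [ 0.49531291 -0.15285999  0.11      ] [ -21.91504273 -214.31138033]
keydepth [[0.108 0.111 0.117 0.114 0.113 0.115 0.109 0.113 0.11 ]
 [0.114 0.107 0.115 0.115 0.111 0.114 0.111 0.11  0.114]
 [0.111 0.109 0.107 0.113 0.111 0.11  0.111 0.108 0.114]
 [0.112 0.112 0.112 0.114 0.11  0.11  0.112 0.113 0.112]
 [0.111 0.112 0.108 0.109 0.113 0.113 0.116 0.105 0.113]
 [0.11  0.11  0.112 0.109 0.11  0.11  0.11  0.115 0.11 ]
 [0.111 0.112 0.11  0.112 0.112 0.111 0.112 0.11  0.116]
 [0.111 0.113 0.112 1.239 0.114 0.111 0.111 0.113 0.111]
 [0.107 0.115 0.109 0.115 0.11  0.108 0.108 0.109 0.105]
 [0.104 0.104 0.109 0.108 0.109 0.109 0.11  0.096 0.102]]
[0.11984238 0.12253432 0.12471201 0.12777115 0.13202957]
tub station [-108.4706246    53.16027062] [ 92.05575493 217.99368255] ((-8.870346069335938, 136.0078582763672), (196.57708740234375, 161.36790466308594), 3.8068156242370605)
(80, 130) [ 78.66073111 213.2713414 ]
(115, 370) [-88.05086349 209.32547225]
(298, 100) [77.3898869  62.52408005]
(343, 340) [-90.3905016   55.54116905]
(190, 385) [-105.29107081  160.88510111]
(200, 95) [ 90.86928959 128.64107821]
```

Request:
arm_command --steps '[{"x": 200, "y": 250}, {"x": 200, "y": 250}, {"x": 200, "y": 250}, {"x": 200, "y": 250}, {"x": 200, "y": 250}, {"x": 200, "y": 250}, {"x": 200, "y": 250}, {"x": 200, "y": 250}, {"x": 200, "y": 250}, {"x": 200, "y": 250}]' --gripper 0

```text
$.steps[0]: bad value
```

Request:
arm_command --steps '[{"x": 31, "y": 361}, {"x": 31, "y": 361}, {"x": 31, "y": 361}, {"x": 31, "y": 361}, {"x": 31, "y": 361}, {"x": 31, "y": 361}, {"x": 31, "y": 361}, {"x": 31, "y": 361}, {"x": 31, "y": 361}, {"x": 31, "y": 361}]'

```text
$.steps[0]: bad value
```

All keys are needed in each row.

Request:
arm_command --steps '[{"x": 200, "y": 250, "z": 0, "spin": 0}, {"x": 200, "y": 250, "z": 0, "spin": 0}, {"x": 200, "y": 250, "z": 0, "spin": 0}, {"x": 200, "y": 250, "z": 0, "spin": 0}, {"x": 200, "y": 250, "z": 0, "spin": 0}, {"x": 200, "y": 250, "z": 0, "spin": 0}, {"x": 200, "y": 250, "z": 0, "spin": 0}, {"x": 200, "y": 250, "z": 0, "spin": 0}]' --gripper 0

```text
clock: 0.9
tool_pos: [0.4339, -0.3264, 0.248]
tcp_rot: [-3.082, -0.603, -0.001]
force: [-0.6, 0.1, 0.0]
grip_width: 0.0429
finger_force: 0.0
```

Request:
arm_command --steps '[{"x": 31, "y": 361, "z": 0, "spin": 0}, {"x": 31, "y": 361, "z": 0, "spin": 0}, {"x": 31, "y": 361, "z": 0, "spin": 0}, {"x": 31, "y": 361, "z": 0, "spin": 0}, {"x": 31, "y": 361, "z": 0, "spin": 0}, {"x": 31, "y": 361, "z": 0, "spin": 0}, {"x": 31, "y": 361, "z": 0, "spin": 0}, {"x": 31, "y": 361, "z": 0, "spin": 0}, {"x": 31, "y": 361, "z": 0, "spin": 0}, {"x": 31, "y": 361, "z": 0, "spin": 0}]'

```text
clock: 1.9
tool_pos: [0.4621, 0.0284, 0.248]
tcp_rot: [3.085, 0.589, -0.001]
force: [0.2, -0.7, -0.2]
grip_width: 0.0429
finger_force: 0.0
```

Request:
arm_command --steps '[{"x": 0, "y": 2, "z": -40, "spin": 0}, {"x": 0, "y": 2, "z": -80, "spin": 0}, {"x": 0, "y": 2, "z": -95, "spin": 0}, {"x": 0, "y": 2, "z": -112, "spin": 0}, {"x": 0, "y": 2, "z": -112, "spin": 0}]'

```text
clock: 2.4
tool_pos: [0.4606, 0.0295, 0.134]
tcp_rot: [-3.086, -0.585, 0.007]
force: [-0.5, -0.0, 1.3]
grip_width: 0.0426
finger_force: 0.0
```

Run:
```python
from h import *
p,_=grab('side','s1'); cv2.imwrite('pics/s1c.png',cv2.resize(p[120:300,180:360],None,fx=3,fy=3))
```

```text
(no output)
```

View pics/s1c.png

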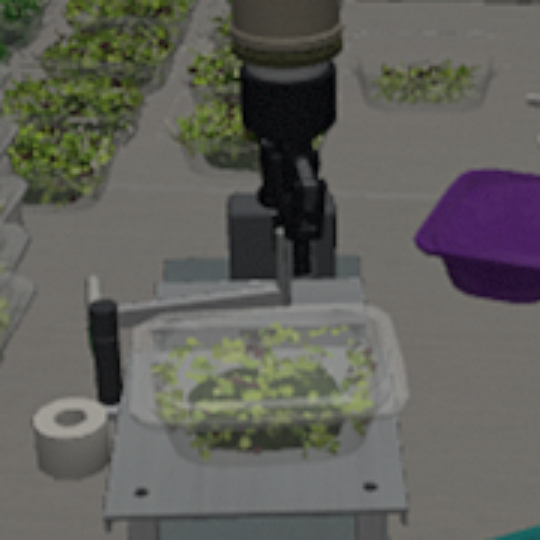

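The pin is at about crop (284,230–300), beside or in front of the fingers. I'll check this by projection.

Run:
```python
from h import *
c,r=cal('side');o=np.array(c['xyz'])
def pr(X):
    q=r.T@(np.array(X)-o);return ((np.array([q[0]/q[2]*c['fx']+c['cx'],q[1]/q[2]*c['fy']+c['cy']])-[180,120]+.5)*3-.5).round(0),q[2].round(3)
s=get_obs();t=s['tool_pos'];M=R.from_rotvec(s['tcp_rot']).as_matrix()
for k in(-1,0,1): print('tip',k,pr(t+M@[0,k*.0215,.013]))
print('pin',pr([.462,.031,.15]),pr([.462,.031,.10]),pr([.462,.026,.15]))
d=np.load('pics/s1.npy')
P=cloud('side',d)
for u,v in((284,235),(284,250),(284,270),(315,200),(300,255),(275,180)): a,b=int(u/3+180),int(v/3+120);print(u,v,P[b,a].round(3))
```

```text
tip -1 (array([298., 275.]), np.float64(1.28))
tip 0 (array([291., 263.]), np.float64(1.298))
tip 1 (array([285., 252.]), np.float64(1.316))
pin (array([290., 234.]), np.float64(1.284)) (array([291., 288.]), np.float64(1.308)) (array([291., 231.]), np.float64(1.288))
284 235 [0.463 0.061 0.164]
284 250 [0.467 0.036 0.137]
284 270 [0.468 0.034 0.117]
315 200 [0.433 0.088 0.209]
300 255 [0.449 0.063 0.147]
275 180 [0.47  0.054 0.207]
```

Request:
arm_command --steps '[{"x": 4, "y": 1, "z": 0, "spin": 0}, {"x": 4, "y": 1, "z": 0, "spin": 0}, {"x": 4, "y": 1, "z": 0, "spin": 0}, {"x": 4, "y": 1, "z": 0, "spin": 0}, {"x": 4, "y": 1, "z": 0, "spin": 0}, {"x": 4, "y": 1, "z": 0, "spin": 0}, {"x": 4, "y": 1, "z": 0, "spin": 0}, {"x": 4, "y": 1, "z": 0, "spin": 0}]' --gripper 1 --squeeze 20

```text
clock: 3.25
tool_pos: [0.4672, 0.0334, 0.1374]
tcp_rot: [3.085, 0.591, 0.004]
force: [1.5, -0.9, 5.7]
grip_width: 0.0111
finger_force: 21.8
```

```bash
python3 -c "
import numpy as np
a0=np.radians(198.2)
for base in (0,1.0):
  for t in np.arange(.1,1.01,.1):
    f=lambda t:150.5*np.array([np.cos(a0+t),np.sin(a0+t)])
    print(round(base+t,2),(f(base+t)-f(base)).round(0))
"
```

```text
0.1 [  5. -14.]
0.2 [ 12. -27.]
0.3 [ 20. -40.]
0.4 [ 30. -52.]
0.5 [ 40. -63.]
0.6 [ 52. -73.]
0.7 [ 64. -81.]
0.8 [ 77. -88.]
0.9 [ 91. -94.]
1.0 [105. -99.]
1.1 [15. -3.]
1.2 [30. -5.]
1.3 [45. -5.]
1.4 [60. -3.]
1.5 [74. -0.]
1.6 [89.  4.]
1.7 [103.  10.]
1.8 [116.  17.]
1.9 [128.  26.]
2.0 [140.  35.]
```

Request:
arm_command --steps '[{"x": 5, "y": -14, "z": 0, "spin": 0.1}, {"x": 12, "y": -27, "z": 0, "spin": 0.2}, {"x": 20, "y": -40, "z": 0, "spin": 0.3}, {"x": 30, "y": -52, "z": 0, "spin": 0.4}, {"x": 40, "y": -63, "z": 0, "spin": 0.5}, {"x": 52, "y": -73, "z": 0, "spin": 0.6}, {"x": 64, "y": -81, "z": 0, "spin": 0.7}, {"x": 77, "y": -88, "z": 0, "spin": 0.8}, {"x": 91, "y": -94, "z": 0, "spin": 0.9}, {"x": 105, "y": -99, "z": 0, "spin": 1.0}]'

```text
clock: 4.25
tool_pos: [0.5726, -0.0642, 0.1374]
tcp_rot: [2.419, 2.005, 0.005]
force: [1.9, 7.1, 6.7]
grip_width: 0.0112
finger_force: 21.7
```

Request:
arm_command --steps '[{"x": 15, "y": -2, "z": 0, "spin": 0.1}, {"x": 30, "y": -3, "z": 0, "spin": 0.2}, {"x": 45, "y": -3, "z": 0, "spin": 0.3}, {"x": 60, "y": -1, "z": 0, "spin": 0.4}, {"x": 67, "y": 0, "z": 0, "spin": 0.45}, {"x": 67, "y": 0, "z": 0, "spin": 0.45}]'

```text
clock: 4.85
tool_pos: [0.6398, -0.0656, 0.1375]
tcp_rot: [1.914, 2.489, 0.003]
force: [1.8, -1.0, 7.4]
grip_width: 0.0115
finger_force: 21.9
```

Next come small steps to find the open stop.

Request:
arm_command --steps '[{"x": 3, "y": 0, "z": 0, "spin": 0.02}, {"x": 6, "y": 0, "z": 0, "spin": 0.04}, {"x": 9, "y": 1, "z": 0, "spin": 0.06}, {"x": 9, "y": 1, "z": 0, "spin": 0.06}]'

```text
clock: 5.25
tool_pos: [0.6481, -0.0637, 0.1375]
tcp_rot: [1.839, 2.546, 0.003]
force: [0.1, 2.1, 7.1]
grip_width: 0.0113
finger_force: 21.8
```

Request:
arm_command --steps '[{"x": 2, "y": 0, "z": 0, "spin": 0.015}, {"x": 4, "y": 1, "z": 0, "spin": 0.03}, {"x": 4, "y": 1, "z": 0, "spin": 0.03}]'

```text
clock: 5.55
tool_pos: [0.6496, -0.0632, 0.1373]
tcp_rot: [-1.801, -2.571, 0.004]
force: [-10.6, 0.3, 13.2]
grip_width: 0.0111
finger_force: 22.6
```

Request:
arm_command --steps '[{"x": -3, "y": 0, "z": 0, "spin": 0}, {"x": -3, "y": 0, "z": 0, "spin": 0}, {"x": -3, "y": 0, "z": 0, "spin": 0}, {"x": -3, "y": 0, "z": 0, "spin": 0}, {"x": -3, "y": 0, "z": 0, "spin": 0}, {"x": -3, "y": 0, "z": 40, "spin": 0}, {"x": -3, "y": 0, "z": 80, "spin": 0}, {"x": -3, "y": 0, "z": 115, "spin": 0}, {"x": -3, "y": 0, "z": 115, "spin": 0}]' --gripper 0

```text
clock: 6.45
tool_pos: [0.6505, -0.0631, 0.2576]
tcp_rot: [1.799, 2.566, 0.008]
force: [0.5, 0.3, 0.3]
grip_width: 0.0426
finger_force: 0.0
```

Request:
arm_command --steps '[{"x": -203, "y": 367, "z": 0, "spin": -0.209}, {"x": -203, "y": 367, "z": 0, "spin": -0.209}, {"x": -203, "y": 367, "z": 0, "spin": -0.209}, {"x": -203, "y": 367, "z": 0, "spin": -0.209}, {"x": -203, "y": 367, "z": 0, "spin": -0.209}, {"x": -203, "y": 367, "z": 0, "spin": -0.209}, {"x": -203, "y": 367, "z": 0, "spin": -0.209}, {"x": -203, "y": 367, "z": 0, "spin": -0.209}, {"x": -203, "y": 367, "z": 0, "spin": -0.209}, {"x": -203, "y": 367, "z": 0, "spin": -0.209}]' --gripper -1

```text
clock: 7.45
tool_pos: [0.4422, 0.3073, 0.2514]
tcp_rot: [-2.052, -2.377, -0.001]
force: [0.2, -0.8, 0.5]
grip_width: 0.0857
finger_force: 0.0
```

Run:
```python
from h import *
s=get_obs();print(s['tool_pos'],s['tcp_rot'],s['grip_width'])
p,_=grab('top','t2'); cv2.imwrite('pics/t2c.png',cv2.resize(p[140:265,170:400],None,fx=3.4,fy=3.4,interpolation=cv2.INTER_CUBIC))
```

```text
[0.44218404 0.30728141 0.25142165] [-2.05203199e+00 -2.37717429e+00 -1.36428942e-03] 0.08569220957263608
```

View pics/t2c.png

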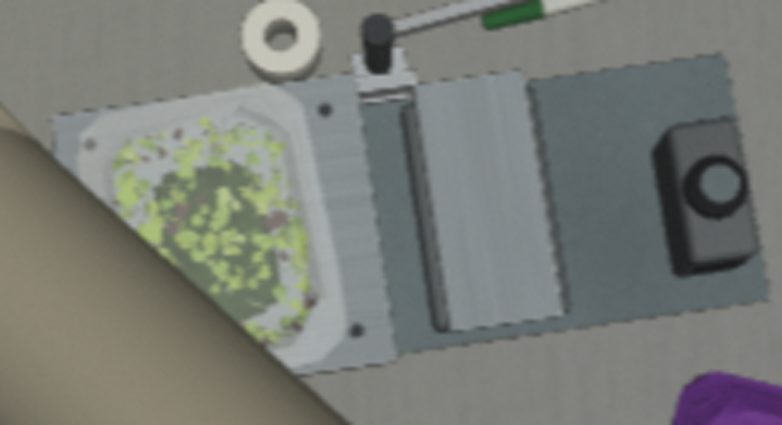

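Request:
arm_command --steps '[{"x": 0, "y": 0, "z": -50, "spin": 0}, {"x": 0, "y": 0, "z": -100, "spin": 0}, {"x": 0, "y": 0, "z": -130, "spin": 0}, {"x": 0, "y": 0, "z": -152, "spin": 0}, {"x": 0, "y": 0, "z": -152, "spin": 0}]'

```text
clock: 8.0
tool_pos: [0.4445, 0.3001, 0.0957]
tcp_rot: [-2.064, -2.366, 0.01]
force: [-0.3, 0.4, -0.6]
grip_width: 0.0855
finger_force: 0.0
```

Request:
arm_command --steps '[{"x": 1, "y": -8, "z": 0, "spin": 0}, {"x": 2, "y": -16, "z": 0, "spin": 0}, {"x": 3, "y": -24, "z": 0, "spin": 0}, {"x": 5, "y": -32, "z": 0, "spin": 0}, {"x": 6, "y": -40, "z": 0, "spin": 0}, {"x": 7, "y": -48, "z": 0, "spin": 0}, {"x": 8, "y": -56, "z": 0, "spin": 0}, {"x": 9, "y": -64, "z": 0, "spin": 0}, {"x": 10, "y": -69, "z": 0, "spin": 0}, {"x": 10, "y": -69, "z": 0, "spin": 0}]'

```text
clock: 9.0
tool_pos: [0.4554, 0.2332, 0.0991]
tcp_rot: [2.063, 2.369, -0.001]
force: [-0.4, 0.8, -0.2]
grip_width: 0.0853
finger_force: 0.0
```

Run:
```python
from h import *
s=get_obs();print(s['tool_pos'],s['tcp_rot'],s['force'])
p,_=grab('top','t3');q,_=grab('side','s3')
a=cv2.resize(p[140:265,170:400],None,fx=3.4,fy=3.4,interpolation=cv2.INTER_CUBIC)[:, :560]
b=cv2.resize(q[190:320,170:350],None,fx=1.3,fy=1.3,interpolation=cv2.INTER_CUBIC)
im=np.zeros((600,800,3),np.uint8);im[:a.shape[0],:560]=a;im[:b.shape[0],562:562+b.shape[1]]=b
cv2.imwrite('pics/t3c.png',im)
```

```text
[0.45540884 0.23320016 0.09912819] [ 2.06322592e+00  2.36879641e+00 -1.03311231e-03] [-0.41408885  0.75316347 -0.23564036]
```

View pics/t3c.png

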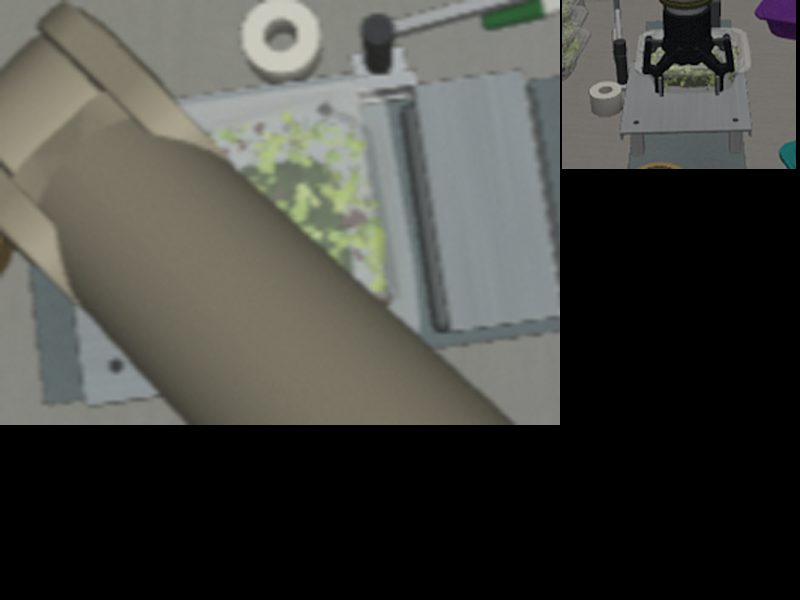

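The tub has moved onto the gap side; its front rim runs from about (378,100) to (420,330). I'll measure its yaw and offset from the depth picture.

```bash
cat >> h.py <<'E'
def inv(w):
    q=np.load('st.npy');A=R.from_euler('z',q[2]).as_matrix()[:2,:2];return (np.array(w)[...,:2]*1000-q[:2])@A
def front(tag,lo=.105,hi=.14):
    """front (-y) and +x edges of the tub in station axes, by depth"""
    d=np.load(f'pics/{tag}.npy');P=cloud('top',d);S=inv(P)
    m=(P[...,2]>lo)&(P[...,2]<hi)&(abs(S[...,0])<106)&(S[...,1]>-175)&(S[...,1]<230)
    m=cv2.morphologyEx(m.astype(np.uint8),cv2.MORPH_OPEN,np.ones((3,3)))>0
    X,Y=S[m].T
    fx=np.arange(-60,71,10);fy=[np.percentile(Y[abs(X-x)<6],2) if (abs(X-x)<6).sum()>20 else np.nan for x in fx]
    ry=[np.percentile(Y[abs(X-x)<6],98) if (abs(X-x)<6).sum()>20 else np.nan for x in fx]
    print('front',dict(zip(fx.tolist(),np.round(fy,1).tolist())));print('rear',np.round(ry,1).tolist())
    ok=~np.isnan(fy);c=np.polyfit(fx[ok],np.array(fy)[ok],1);print('yaw deg',np.degrees(np.arctan(c[0])),'front at x=0',c[1])
    y0=c[1];ex=[(k,np.percentile(X[abs(Y-y0-k)<6],98),np.percentile(X[abs(Y-y0-k)<6],2)) for k in range(30,140,15)]
    print('x edges',np.round(ex,1).tolist())
E
python3 - <<'E'
from h import *
front('top0');front('t3')
s=get_obs();print('tcp st',inv(s['tool_pos']))
for c in((378,100),(415,300),(376,95),(421,330)):print(inv(cp(*c,.12)))
E
```

```text
front {-60: 56.8, -50: 56.4, -40: 56.5, -30: -26.5, -20: 57.8, -10: 58.7, 0: 58.4, 10: 59.3, 20: 60.8, 30: 60.8, 40: 61.5, 50: 62.4, 60: 63.1, 70: 64.0}
rear [208.7, 209.6, 210.8, 211.4, 212.3, 213.2, 214.1, 213.0, 214.5, 214.1, 214.4, 213.7, 214.4, 211.6]
yaw deg 10.69995497754279 front at x=0 52.63824387082098
x edges [[30.0, 86.3, -99.3], [45.0, 87.0, -99.8], [60.0, 84.8, -101.8], [75.0, 85.2, -101.7], [90.0, 84.5, -102.1], [105.0, 82.8, -101.8], [120.0, 81.1, -102.0], [135.0, 81.6, -102.2]]
front {-60: 3.9, -50: 3.2, -40: 3.6, -30: 4.2, -20: 4.1, -10: 4.3, 0: 5.2, 10: 5.6, 20: 5.9, 30: 6.2, 40: 6.5, 50: 6.9, 60: 7.4, 70: 11.6}
rear [35.7, 43.2, 52.7, 58.3, 65.3, 75.1, 82.5, 88.7, 98.5, 104.9, 111.3, 117.7, 125.4, 131.1]
yaw deg 2.618486075211874 front at x=0 5.394500486980637
x edges [[30.0, 81.8, -57.6], [45.0, 81.7, -38.6], [60.0, 82.7, -20.4], [75.0, 82.0, -4.5], [90.0, 83.0, 16.7], [105.0, 83.5, 31.6], [120.0, 83.5, 53.7], [135.0, 84.3, 74.8]]
tcp st [ -7.48814665 174.57494751]
[69.25508107  8.27979619]
[-70.79608973   3.85841265]
[72.93889853  9.12132904]
[-91.36635096   2.91253929]
```

Run:
```python
from h import *
for tag in('top0','t2'):
    d=np.load(f'pics/{tag}.npy');P=cloud('top',d);S=inv(P);Z=P[...,2]
    m=cv2.morphologyEx(((Z>.055)&(Z<.082)).astype(np.uint8),cv2.MORPH_OPEN,np.ones((3,3)))>0
    X,Y=S[...,0],S[...,1]
    def edge(nm,sel,pos,val,xs,pc):
        e=[]
        for x in xs:
            k=m&sel&(abs(pos-x)<4)
            e.append(np.percentile(val[k],pc) if k.sum()>8 else np.nan)
        e=np.array(e);xs=np.array(xs);ok=~np.isnan(e)
        if ok.sum()<3:return print(nm,'no')
        c=np.polyfit(xs[ok],e[ok],1);r=e[ok]-np.polyval(c,xs[ok]);print(tag,nm,'deg',np.degrees(c[0]).round(2),'mid',c[1].round(1),'res',r.std().round(2))
    xs=list(range(-70,75,8))
    edge('deckfront',(Y>0)&(Y<50),X,Y,xs,3)
    edge('pannear',(Y>-60)&(Y<-5),X,Y,xs,97)
    edge('panfar',(Y>-120)&(Y<-60),X,Y,xs,3)
    edge('pan-x',(Y>-120)&(Y<-15)&(X<-60),Y,X,list(range(-92,-28,6)),3)
    edge('pan+x',(Y>-120)&(Y<-15)&(X>60),Y,X,list(range(-92,-28,6)),97)
    edge('deckrear',(Y>222)&(Y<260),X,Y,xs,97)
    edge('deck-x',(Y>20)&(Y<240)&(X<-90),Y,X,list(range(35,230,8)),3)
    edge('deck+x',(Y>90)&(Y<240)&(X>90),Y,X,list(range(95,230,8)),97)
```

```text
top0 deckfront deg -0.23 mid 23.2 res 0.51
top0 pannear deg -2.16 mid -24.0 res 5.76
top0 panfar deg 0.17 mid -96.4 res 0.67
top0 pan-x deg -0.76 mid -89.8 res 0.37
top0 pan+x deg 4.9 mid 220.7 res 0.77
top0 deckrear deg 0.08 mid 240.7 res 0.61
top0 deck-x deg -21.18 mid -80.9 res 41.51
top0 deck+x deg -44.86 mid 347.7 res 38.79
t2 deckfront deg -0.19 mid 23.2 res 0.44
t2 pannear deg -0.0 mid -19.3 res 0.58
t2 panfar deg 0.05 mid -96.4 res 0.46
t2 pan-x deg -0.4 mid -89.4 res 0.36
t2 pan+x deg 5.93 mid 222.1 res 0.68
deckrear no
t2 deck-x deg -57.07 mid -50.4 res 12.8
t2 deck+x deg -58.59 mid 383.1 res 36.29
```

Request:
arm_command --steps '[{"x": 2, "y": -7, "z": 0, "spin": 0}, {"x": 3, "y": -15, "z": 0, "spin": 0}, {"x": 5, "y": -22, "z": 0, "spin": 0}, {"x": 7, "y": -30, "z": 0, "spin": 0}, {"x": 8, "y": -37, "z": 0, "spin": 0}, {"x": 10, "y": -44, "z": 0, "spin": 0}, {"x": 12, "y": -52, "z": 0, "spin": 0}, {"x": 13, "y": -59, "z": 0, "spin": 0}, {"x": 15, "y": -66, "z": 0, "spin": 0}, {"x": 17, "y": -74, "z": 0, "spin": 0}]'

```text
clock: 10.1
tool_pos: [0.4723, 0.1598, 0.0993]
tcp_rot: [-2.061, -2.37, 0.0]
force: [-0.5, 0.1, -0.1]
grip_width: 0.0858
finger_force: 0.2
```

Request:
arm_command --steps '[{"x": 2, "y": -7, "z": 0, "spin": 0}, {"x": 3, "y": -14, "z": 0, "spin": 0}, {"x": 5, "y": -21, "z": 0, "spin": 0}, {"x": 6, "y": -28, "z": 0, "spin": 0}, {"x": 8, "y": -35, "z": 0, "spin": 0}, {"x": 9, "y": -41, "z": 0, "spin": 0}, {"x": 10, "y": -46, "z": 0, "spin": 0}, {"x": 11, "y": -50, "z": 0, "spin": 0}, {"x": 11, "y": -51, "z": 0, "spin": 0}, {"x": 11, "y": -51, "z": 0, "spin": 0}]'

```text
clock: 11.1
tool_pos: [0.4832, 0.1093, 0.0993]
tcp_rot: [-2.062, -2.37, -0.0]
force: [0.8, 0.2, -0.1]
grip_width: 0.0851
finger_force: 0.2
```

Request:
arm_command --steps '[{"x": -2, "y": 20, "z": 0, "spin": 0}, {"x": -4, "y": 40, "z": 0, "spin": 0}, {"x": -4, "y": 40, "z": 50, "spin": 0}, {"x": -4, "y": 40, "z": 100, "spin": 0}, {"x": -4, "y": 90, "z": 150, "spin": 0}, {"x": -4, "y": 140, "z": 150, "spin": 0}, {"x": -4, "y": 190, "z": 150, "spin": 0}, {"x": -4, "y": 240, "z": 150, "spin": 0}, {"x": -4, "y": 240, "z": 150, "spin": 0}]'

```text
clock: 12.0
tool_pos: [0.4765, 0.3553, 0.2495]
tcp_rot: [-2.052, -2.375, -0.003]
force: [-1.3, -0.2, -0.3]
grip_width: 0.0858
finger_force: 0.0
```

Run:
```python
from h import *
s=get_obs();print(s['clock'],s['tool_pos'],s['tcp_rot'],s['force'])
p,_=grab('top','t4');q,_=grab('side','s4')
a=cv2.resize(p[140:265,170:400],None,fx=3.4,fy=3.4,interpolation=cv2.INTER_CUBIC)
im=np.zeros((600,782,3),np.uint8);im[:425]=a
im[425:,:350]=cv2.resize(q[195:282,190:365],(350,175));cv2.imwrite('pics/t4c.png',im)
front('t4')
```

```text
12.0 [0.47645973 0.35534619 0.24945361] [-2.05177921 -2.37503362 -0.00256368] [-1.32448602 -0.24136943 -0.25401747]
front {-60: -118.2, -50: -119.4, -40: -119.8, -30: -119.3, -20: -119.5, -10: -119.0, 0: -119.2, 10: -117.9, 20: -118.7, 30: -118.6, 40: -118.4, 50: -117.7, 60: -117.3, 70: -117.2}
rear [33.4, 33.7, 34.6, 34.0, 34.6, 35.0, 34.8, 34.3, 35.4, 34.4, 33.5, 34.1, 33.1, 33.2]
yaw deg 0.8576086999548683 front at x=0 -118.66192344890374
x edges [[30.0, 90.4, -95.8], [45.0, 90.8, -96.7], [60.0, 91.1, -97.0], [75.0, 91.2, -98.1], [90.0, 89.9, -97.4], [105.0, 90.1, -96.8], [120.0, 90.9, -96.7], [135.0, 89.3, -94.6]]
```

View pics/t4c.png

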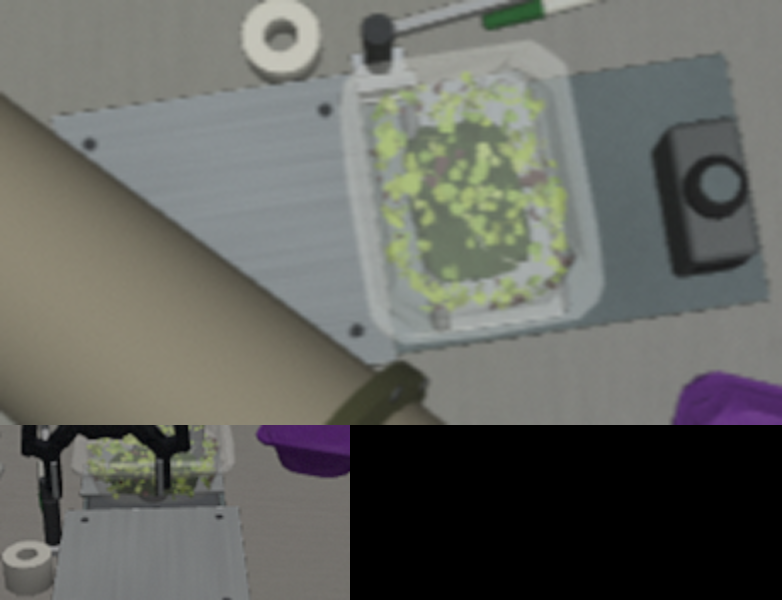

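Request:
arm_command --steps '[{"x": 0, "y": -50, "z": 0, "spin": 0}, {"x": 0, "y": -100, "z": 0, "spin": 0}, {"x": 0, "y": -150, "z": 0, "spin": 0}, {"x": 0, "y": -195, "z": 0, "spin": 0}, {"x": 0, "y": -200, "z": -50, "spin": 0}, {"x": 0, "y": -200, "z": -100, "spin": 0}, {"x": 0, "y": -200, "z": -140, "spin": 0}, {"x": 0, "y": -200, "z": -150, "spin": 0}, {"x": 2, "y": -215, "z": -150, "spin": 0}, {"x": 3, "y": -228, "z": -150, "spin": 0}]'

```text
clock: 13.1
tool_pos: [0.4827, 0.1207, 0.1003]
tcp_rot: [2.061, 2.37, 0.001]
force: [0.7, 0.5, -0.0]
grip_width: 0.0855
finger_force: 0.0
```

Request:
arm_command --steps '[{"x": 0, "y": -4, "z": 0, "spin": 0}, {"x": 1, "y": -8, "z": 0, "spin": 0}, {"x": 1, "y": -12, "z": 0, "spin": 0}, {"x": 2, "y": -15, "z": 0, "spin": 0}, {"x": 3, "y": -18, "z": 0, "spin": 0}, {"x": 3, "y": -21, "z": 0, "spin": 0}, {"x": 4, "y": -24, "z": 0, "spin": 0}, {"x": 4, "y": -26, "z": 0, "spin": 0}, {"x": 5, "y": -28, "z": 0, "spin": 0}, {"x": 5, "y": -28, "z": 0, "spin": 0}]'

```text
clock: 14.1
tool_pos: [0.4872, 0.093, 0.0992]
tcp_rot: [-2.062, -2.37, 0.0]
force: [0.6, 0.1, 0.5]
grip_width: 0.0854
finger_force: 0.0
```

Request:
arm_command --steps '[{"x": -2, "y": 20, "z": 0, "spin": 0}, {"x": -4, "y": 40, "z": 0, "spin": 0}, {"x": -4, "y": 40, "z": 50, "spin": 0}, {"x": -4, "y": 40, "z": 100, "spin": 0}, {"x": -4, "y": 90, "z": 150, "spin": 0}, {"x": -4, "y": 140, "z": 150, "spin": 0}, {"x": -4, "y": 190, "z": 150, "spin": 0}, {"x": -4, "y": 240, "z": 150, "spin": 0}, {"x": -4, "y": 240, "z": 150, "spin": 0}]'

```text
clock: 15.0
tool_pos: [0.4808, 0.339, 0.2493]
tcp_rot: [-2.053, -2.375, -0.002]
force: [-0.8, -0.5, 0.5]
grip_width: 0.0851
finger_force: 0.0
```

Run:
```python
from h import *
s=get_obs();print(s['clock'],s['tool_pos'],s['tcp_rot'],s['force'])
p,_=grab('top','t5');q,_=grab('side','s5')
a=cv2.resize(p[140:265,170:400],None,fx=3.4,fy=3.4,interpolation=cv2.INTER_CUBIC)
im=np.zeros((600,782,3),np.uint8);im[:425]=a
im[425:,:350]=cv2.resize(q[195:282,190:365],(350,175));cv2.imwrite('pics/t5c.png',im)
front('t5')
```

```text
15.0 [0.4807742  0.33896692 0.24932094] [-2.05250842e+00 -2.37474202e+00 -2.14064296e-03] [-0.79862497 -0.53461303  0.52906753]
front {-60: -136.3, -50: -135.7, -40: -137.3, -30: -136.6, -20: -136.4, -10: -136.6, 0: -136.7, 10: -135.7, 20: -135.8, 30: -135.7, 40: -135.4, 50: -135.3, 60: -135.5, 70: -135.0}
rear [15.8, 16.3, 15.3, 17.0, 17.8, 17.7, 18.0, 18.6, 17.6, 18.1, 16.8, 17.2, 16.3, 14.5]
yaw deg 0.6720587842819365 front at x=0 -136.05253873774737
x edges [[30.0, 91.0, -95.3], [45.0, 92.3, -95.1], [60.0, 91.5, -96.8], [75.0, 90.8, -96.3], [90.0, 91.4, -97.5], [105.0, 91.3, -96.1], [120.0, 91.2, -95.6], [135.0, 90.1, -94.8]]
```

View pics/t5c.png

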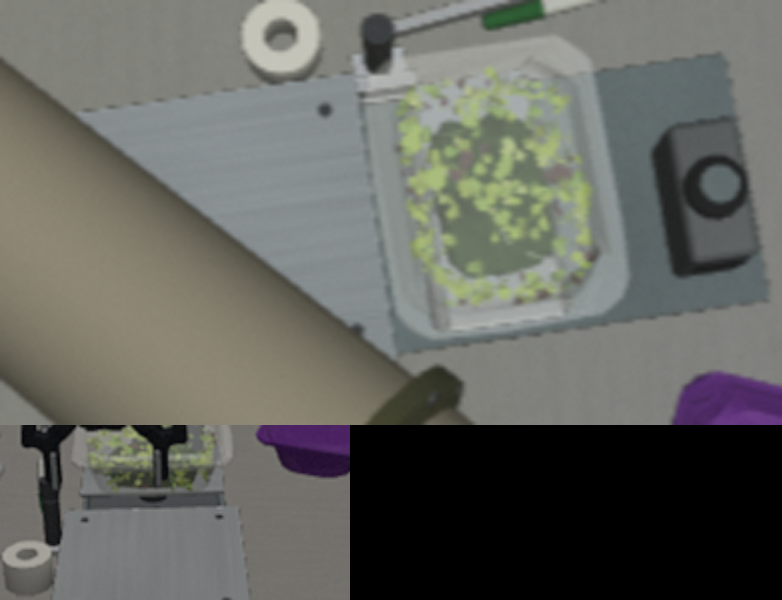

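The tub is on the pan, with its centre about 1–2 mm off and yaw below 1°. Next is the key.

Request:
arm_command --steps '[{"x": 14, "y": -492, "z": 0, "spin": 0}, {"x": 14, "y": -492, "z": 0, "spin": 0}, {"x": 14, "y": -492, "z": 0, "spin": 0}, {"x": 14, "y": -492, "z": 0, "spin": 0}, {"x": 14, "y": -492, "z": 0, "spin": 0}, {"x": 14, "y": -492, "z": 0, "spin": 0}, {"x": 14, "y": -492, "z": 0, "spin": 0}, {"x": 14, "y": -492, "z": 0, "spin": 0}, {"x": 14, "y": -492, "z": 0, "spin": 0}, {"x": 14, "y": -492, "z": 0, "spin": 0}]' --gripper 1

```text
clock: 16.1
tool_pos: [0.4956, -0.1634, 0.2494]
tcp_rot: [2.066, 2.365, -0.002]
force: [0.4, -1.1, 0.3]
grip_width: 0.0001
finger_force: 0.0
```

Request:
arm_command --steps '[{"x": 0, "y": 0, "z": -40, "spin": 0}, {"x": 0, "y": 0, "z": -80, "spin": 0}, {"x": 0, "y": 0, "z": -100, "spin": 0}, {"x": 0, "y": 0, "z": -110, "spin": 0}, {"x": 0, "y": 0, "z": -110, "spin": 0}, {"x": 0, "y": 0, "z": -110, "spin": 0}]'

```text
clock: 16.7
tool_pos: [0.4976, -0.1592, 0.1404]
tcp_rot: [2.062, 2.369, 0.001]
force: [-0.2, 0.3, 0.3]
grip_width: -0.0
finger_force: 0.0
```

Request:
arm_command --steps '[{"x": -2, "y": 6, "z": 0, "spin": 0}, {"x": -2, "y": 6, "z": -5, "spin": 0}, {"x": -2, "y": 6, "z": -10, "spin": 0}, {"x": -2, "y": 6, "z": -12, "spin": 0}, {"x": -2, "y": 6, "z": -12, "spin": 0}]'

```text
clock: 17.2
tool_pos: [0.4953, -0.1525, 0.1272]
tcp_rot: [-2.061, -2.37, -0.0]
force: [-0.2, 0.7, 3.0]
grip_width: -0.0
finger_force: 1.2
```

Request:
arm_command --steps '[{"x": 0, "y": 0, "z": -1, "spin": 0}, {"x": 0, "y": 0, "z": -2, "spin": 0}, {"x": 0, "y": 0, "z": -3, "spin": 0}, {"x": 0, "y": 0, "z": -3, "spin": 0}]'

```text
clock: 17.6
tool_pos: [0.4953, -0.1526, 0.1244]
tcp_rot: [2.062, 2.37, 0.0]
force: [-0.1, 1.2, 4.3]
grip_width: -0.0001
finger_force: 2.0
```

Request:
arm_command --steps '[{"x": 0, "y": 0, "z": -1, "spin": 0}, {"x": 0, "y": 0, "z": -2, "spin": 0}, {"x": 0, "y": 0, "z": -2, "spin": 0}, {"x": 0, "y": 0, "z": -2, "spin": 0}]'

```text
clock: 18.0
tool_pos: [0.4953, -0.1526, 0.123]
tcp_rot: [2.061, 2.37, -0.0]
force: [-3.2, 2.5, 10.0]
grip_width: 0.0002
finger_force: 5.6
```

Request:
arm_command --steps '[{"x": 0, "y": 0, "z": -1, "spin": 0}, {"x": 0, "y": 0, "z": -1, "spin": 0}, {"x": 0, "y": 0, "z": -1, "spin": 0}]'

```text
clock: 18.3
tool_pos: [0.4954, -0.1526, 0.1229]
tcp_rot: [2.061, 2.37, -0.001]
force: [-6.7, 3.0, 19.0]
grip_width: -0.0002
finger_force: 9.8
```

Request:
arm_command --steps '[{"x": 0, "y": 0, "z": 5, "spin": 0}, {"x": 0, "y": 0, "z": 15, "spin": 0}, {"x": 0, "y": 0, "z": 50, "spin": 0}, {"x": 0, "y": 0, "z": 100, "spin": 0}, {"x": 0, "y": -50, "z": 130, "spin": 0}, {"x": 0, "y": -100, "z": 130, "spin": 0}, {"x": 0, "y": -150, "z": 130, "spin": 0}, {"x": 0, "y": -200, "z": 130, "spin": 0}, {"x": 0, "y": -200, "z": 130, "spin": 0}]'

```text
clock: 19.2
tool_pos: [0.4918, -0.3608, 0.2499]
tcp_rot: [-2.073, -2.359, 0.005]
force: [-1.0, -1.3, -1.5]
grip_width: -0.0001
finger_force: 0.0
```

Run:
```python
from h import *
s=get_obs();print(s['clock'],s['tool_pos'],s['force'])
p,d=grab('top','t6');q,_=grab('side','s6');front('t6')
P=cloud('top',d);S=inv(P);Y=S[...,1];X=S[...,0];Z=P[...,2]
for nm,k in(('front',abs(Y+132)<5),('rear',abs(Y-13)<5)): m=k&(abs(X)<60)&(Z>.09)&(Z<.15);print(nm,np.median(Z[m]))
for nm,k in(('+x',abs(X-86)<4),('-x',abs(X+91)<4)): m=k&(abs(Y+60)<50)&(Z>.09)&(Z<.15);print(nm,np.median(Z[m]))
print('key z',np.median(Z[192:198,378:384]))
a=cv2.resize(p[140:265,170:400],None,fx=3.4,fy=3.4,interpolation=cv2.INTER_CUBIC)[:330]
b=cv2.resize(q[150:285,180:370],(380,270));im=np.zeros((600,782,3),np.uint8);im[:330]=a;im[330:,:380]=b
cv2.imwrite('pics/t6c.png',im)
```

```text
19.2 [ 0.4917595  -0.36083174  0.24988315] [-0.95172335 -1.27711849 -1.47654107]
front {-60: -136.1, -50: -135.8, -40: -136.7, -30: -136.7, -20: -136.3, -10: -135.0, 0: -136.0, 10: -135.4, 20: -136.2, 30: -135.4, 40: -135.6, 50: -135.2, 60: -135.3, 70: -134.6}
rear [15.8, 16.4, 17.0, 17.0, 17.2, 17.7, 17.9, 18.5, 18.0, 18.2, 16.8, 17.0, 16.2, 14.5]
yaw deg 0.6111347439638338 front at x=0 -135.79313263659094
x edges [[30.0, 91.7, -95.7], [45.0, 92.1, -94.2], [60.0, 91.5, -96.8], [75.0, 90.4, -96.0], [90.0, 90.4, -96.8], [105.0, 90.9, -96.8], [120.0, 90.2, -95.7], [135.0, 90.1, -94.6]]
front 0.12635840019146016
rear 0.12700584217131494
+x 0.12909203777818945
-x 0.1277659920165034
key z 0.11184612697801921
```

View pics/t6c.png

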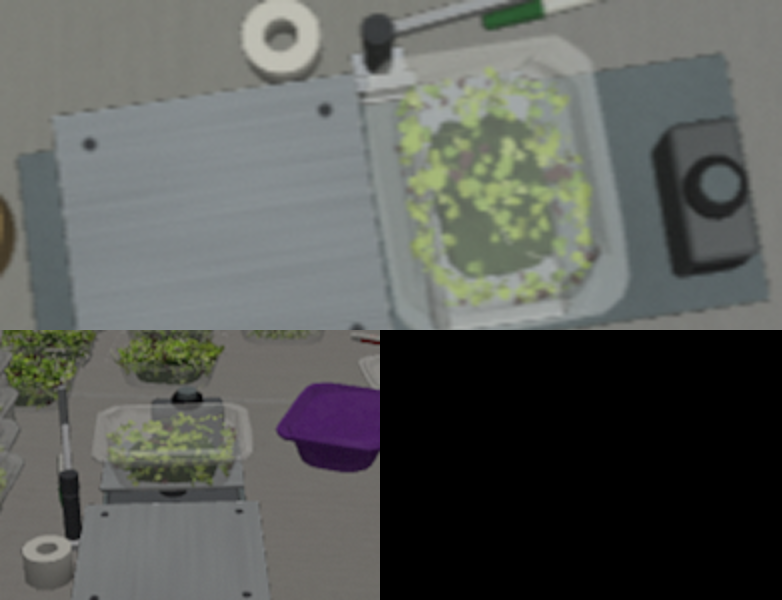

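The tub stands level, square and centred on the pan, clear of the deck. The stop arm is open, the key is back up, and nothing else has moved.

```bash
python3 -c "
from h import *
print(order.hand_in())"
```

```text
the job is handed in; nothing more can be done
None
```

The job is done and handed in at about 19 s: I swung the stop arm to its open stop, pushed the tub onto the pan (about 1–2 mm off centre, under 1° of yaw, level), then pressed the weigh key fully down and it came back up.

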